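# Check a bottle crimper's hand lever against its stop

## Robot

A 6-joint arm with a two-finger parallel gripper is mounted at the origin on the work surface. World frame = base frame: x ahead of the robot, y to its left, z up, the work surface at z = 0. Lengths are in m, angles in rad, forces in N, time in s.
With the tool pointing down it reaches from about 0.4 to 0.825 m from the base axis. Payload 7 kg.
Tool frame: the origin (TCP) lies at the very end of the fingers, on their centre line; the grasp point (between the pads) lies 19 mm behind it; z points along the fingers, y is the direction in which the jaws open and shut (so a half turn about z gives the same grasp; the last joint's range is limited). The gripper opens to 88 mm and grips with 3 to 60 N. Pads are 19 mm wide; open, the fingers measure 130 mm over their backs; the gripper's body (78 mm by 193 mm) begins 47 mm behind the grasp point.
Start: joints at [-0.841, 0.359, 0.012, 0, -1.224, -0.288], TCP at [0.289, -0.61, 0.227] pointing down, gripper open.
Joint ranges: [-3.07, 3.07], [-1.43, 2.12], [-1.02, 1.25], [-3.03, 1.67], [-3.05, -0], [-3.03, 3.03]. Speed limits (rad/s): [2.39, 2.39, 3.01, 3.14, 3.14, 3.14].

## Interface

Orientations are given as [roll, pitch, yaw] about the fixed x, y, z axes, in that order (R = Rz(yaw) Ry(pitch) Rx(roll)).
In Python, from station import arm gives the robot as it stands.
- The arm moves only by the shell command python3 -m inch 'ROWS' [FORCE]. ROWS is text: rows parted by semicolons, each of 7 numbers parted by spaces: the closure, from 0 (fully open) to 1 (shut), then the shift along the tool's x, y, z each as a share of 300 mm, from -1 to 1, then the turn, a rotation vector about the tool's x, y, z each as a share of 60 degrees, from -1 to 1. In form: grip tx ty tz rx ry rz; .... A call has 1 to 12 rows; each row is the pose to reach, as a shift and turn from the pose commanded when the call began, along the tool's axes at that moment; what a row does not reach only later rows make up. A row lasts 1/10 s, in which the tool goes at most 50 mm and 8.59 degrees, less where a joint would pass 70% of its speed; a pose out of reach is approached as far as the arm can. A call with a number of a shift or a turn outside -1 to 1 is refused whole. A call with a gripper value outside its range is refused whole. The fingers move at their own pace and stop on an object; FORCE is the grip in N (left out, the last holds). Time passes only in rows, so rows that repeat a pose let the fingers close. It gives the time, the measured TCP pose, the force and the opening at its end, in the units of the state.
- arm.get_state(): the state, without advancing time (a new reading comes with each control period).
- arm.grab_frame(name): name is "scene" or "side" or "wrist"; returns a dict with "img" (384x512x3 uint8, red, green, blue), "range_z" (384x512 float32, m along the optical axis (not along the pixel's ray), 0 where there is no reading), "fx", "fy", "cx", "cy" (pixels), "extrinsics" (4x4, takes a point from world to camera coordinates); the wrist camera has in their place "tool_from_camera" (4x4, takes a point from camera to tool coordinates, whose origin is the TCP and whose axes are the flange's). Camera axes: x right, y up, looking along -z (the intrinsics and any distortion apply to the point x, -y, -z); pixel columns grow to the right and rows downward; lengths in m; the calibration is good to about 2 mm. The wrist camera is an equidistant fisheye: a pixel r from the principal point sees the ray r / f radians off the axis. A picture is of the moment at which its call begins: read the wrist's pose just before it.
- arm.job_done(): hands the job in, once; it reports no verdict.
The state is a dict: "t": time; "q": joint angles; "qd": joint speeds; "joint_efforts": joint torques, N m; "eef_pos": TCP position; "ee_rot": TCP orientation; "force": force on the tool from outside, world axes, zero at the start; "moment": the same for the moment, N m; "width": finger opening in m.
Only numpy, scipy, OpenCV 4.12 (cv2) and the standard library are available. Lean on these libraries where they do the work, as an engineer would, in place of code of your own. Each camera call takes 0.05 s, during which the arm holds its last target.

## Task

On the perfume bench, check that the hand crimper's lever stops short of its fixed bar: with the outside of the fingers press the lever in towards the bar until it is hard up against its stop, let it come all the way back out, then press it in to the stop a second time and finish while still holding it there. Press firmly but do not force it, touch only the lever's bare outer side (not its rubber-lined inner side or the bar, nothing is gripped), and leave the bottles and the beaker where they stand.

Things in the scene. Friction and masses are not known exactly. Their poses are not given: they have to be found in the camera images.
- crimper: Grey bench stand with a metal hand crimper clamped in it, bolted down, 145 mm high. Its bar and lever stick out level, 120 mm above the bench, towards its -y. Origin on the bench under the bar's axis, which runs along y; x points from the bar towards the lever. Base plate (12 mm thick): x -55 to +85, y -25 to +175 mm. Head and post: y over +25 mm.
- bar_mid (a point): Middle of the fixed bar's rubber sleeve, on the bar's axis, 120 mm above the bench. Round steel bar with a black sleeve 25 mm in diameter, level along the crimper's y, ending 55 mm past this point towards -y. Not to be touched (crimper_c0, crimper_c1).
- lever (a joint): Lever angle, rad: 0 fully out, grows as pressed in, 0.32 at its stop, where it is parallel to the bar with a 19 mm gap left. A spring pushes it out: at lever_pad about 2 N to start, 6 N just before the stop; 10 to 15 N there holds it firmly on the stop, over 40 N is forcing it. Let go, it returns to 0 within a second.
- lever_pivot (a point): The lever's upright hinge axis, at mid-height of the blade, 120 mm above the bench. Axes turn with the lever: -y along the blade to its free end, x out of the outer face, away from the bar, z up.
- lever_pad (a point): The point to press, on the blade's flat bare outer face, at mid-height, 120 mm above the bench; 130 mm along the blade from the hinge and 8 mm out from its axis. Axes turn with the lever: x straight out of the face (press along -x), -y to the free end, z up. Only open bench lies below.
- lever_end (a point): Middle of the lever's free end, 170 mm from the hinge, 120 mm above the bench. The blade (lever_c0) is an aluminium flat bar 12 mm thick, 24 mm high (108 to 132 mm above the bench); a 4 mm black rubber strip (lever_c1), not to be touched, lines its inner side, facing the bar.
- amber_bottle: Bystander: loose small amber glass bottle with black cap, 40 mm diameter, 78 mm high, origin under its centre.
- beaker: Bystander: loose open glass beaker, 52 mm across, 65 mm high, origin under its centre.
- flask: Bystander: loose slim green glass flask with metal cap, 36 mm diameter, 95 mm high, origin under its centre.

How it is judged:
By the outcome, as a careful person would: the job done as asked, in the order asked, and still so for the second after the job is handed in, while the arm keeps its last pose, push and grip.
It also fails if it takes over 40 s, if anything falls off the work surface, if the arm or the gripper's body presses on something with over 40 N, if the wrist force passes 120 N, or if a joint passes its speed limit or range.

## Working session

There is one attempt and no reset: what is moved stays moved. The work goes in short steps, Python scripts to look and compute and a shell command to move; the robot and the scene stay as the last step left them, time stands still between calls to the robot, and variables do not carry over. Pictures are saved under pics/ and viewed, and the job is handed in when it is done.

```bash
ls; mkdir -p pics; python3 - <<'E'
from station import arm
import cv2,pickle
s=arm.get_state(); print(s)
for n in ["scene","side"]:
    f=arm.grab_frame(n); pickle.dump(f,open(n+".pkl","wb"))
    cv2.imwrite(f"pics/{n}0.png",f["img"][:,:,::-1])
    print(n,f["fx"],f["fy"],f["cx"],f["cy"],f["extrinsics"],[k for k in f])
E
```

```text
pics
{'t': 0.0, 'q': array([-8.40907669e-01,  3.59364626e-01,  1.10940453e-02, -3.23924605e-04,
       -1.22407143e+00, -2.88101537e-01]), 'qd': array([-1.06277921e-03, -3.56898346e-04,  3.40572105e-05,  7.17115326e-05,
       -4.95381657e-04,  7.28887342e-04]), 'joint_efforts': array([ 6.81620240e-04, -5.82713270e+01,  2.93075609e+01,  6.99726373e+00,
        7.39057374e-03, -2.01829639e-04]), 'eef_pos': array([ 0.28837964, -0.60978928,  0.2256571 ]), 'ee_rot': array([ 3.14002415e+00, -1.47253963e-04, -2.69991573e+00]), 'force': array([ 0.05227761,  0.74072681, -0.08887063]), 'moment': array([-0.02839542,  0.02432501,  0.0171224 ]), 'width': 0.08751905266661038}
scene 461.3868266218342 461.3868266218342 257.9787610237812 188.04308593322418 [[-0.88554602  0.46428811  0.01564601  0.47119725]
 [-0.36554103 -0.71719739  0.59330234  0.15679845]
 [ 0.2866845   0.51967727  0.80482765 -1.21004263]
 [ 0.          0.          0.          1.        ]] ['img', 'range_z', 'fx', 'fy', 'cx', 'cy', 'extrinsics']
side 446.82485877353037 446.82485877353037 246.7805693247602 190.45058143033455 [[-0.95621852 -0.29256062  0.00737754  0.51248789]
 [ 0.15077109 -0.4708678   0.86922471 -0.1619351 ]
 [-0.25082707  0.83228108  0.4943622  -1.00644586]
 [ 0.          0.          0.          1.        ]] ['img', 'range_z', 'fx', 'fy', 'cx', 'cy', 'extrinsics']
```

View pics/scene0.png

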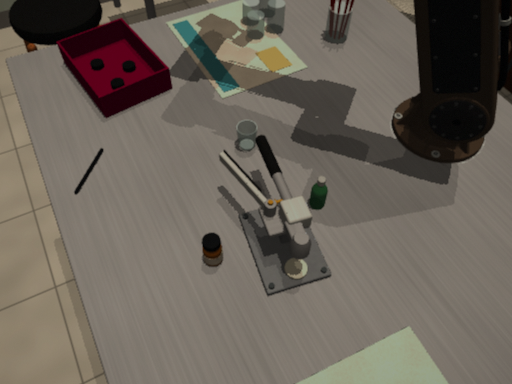

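View pics/side0.png

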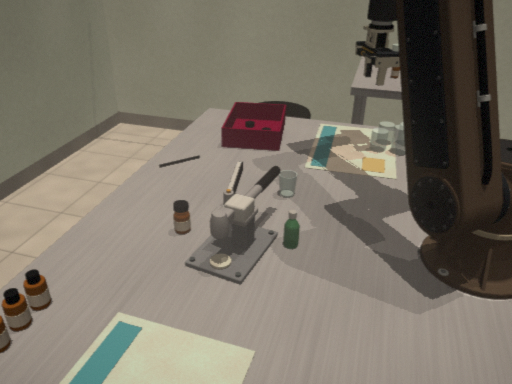

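The crimper's plate is around (285,250) in the scene view. The bar's black sleeve runs from (262,140) to (283,180), and the lever from about (270,200) to (222,155). The amber bottle is at (212,250), the beaker at (247,137) and the flask at (318,193). Next I'll measure these positions.

```bash
cat > h.py <<'E'
import numpy as np,pickle
def cloud(f):
    z=f["range_z"].astype(float);v,u=np.mgrid[:z.shape[0],:z.shape[1]]
    P=np.stack([(u-f["cx"])/f["fx"]*z,-(v-f["cy"])/f["fy"]*z,-z],-1)
    E=f["extrinsics"];W=(P-E[:3,3])@E[:3,:3]; W[z==0]=np.nan
    return W
def ray(f,u,v,h):
    E=f["extrinsics"];d=np.array([(u-f["cx"])/f["fx"],-(v-f["cy"])/f["fy"],-1])@E[:3,:3]
    c=-E[:3,:3].T@E[:3,3]; return c+d*(h-c[2])/d[2]
def proj(f,p):
    E=f["extrinsics"];c=E[:3,:3]@p+E[:3,3];return f["cx"]+f["fx"]*c[0]/-c[2],f["cy"]-f["fy"]*c[1]/-c[2]
E
python3 - <<'E'
import cv2
from h import *
for n,(a,b,c,d) in dict(scene=(190,110,345,300),side=(160,150,310,280)).items():
    f=pickle.load(open(n+".pkl","rb"));W=cloud(f)
    im=cv2.resize(f["img"][b:d,a:c,::-1],None,fx=4 if n=="side" else 3.1,fy=4 if n=="side" else 3.1,interpolation=cv2.INTER_CUBIC)
    cv2.imwrite(f"pics/{n}_crop.png",im)
    m=np.zeros(W.shape[:2],bool);m[b:d,a:c]=1
    m&=(W[...,2]>.106)&(W[...,2]<.15)
    P=W[m];hsv=cv2.cvtColor(f["img"],cv2.COLOR_RGB2HSV)[m]
    dark=hsv[:,2]<60
    print(n,len(P),P.min(0),P.max(0))
    for nm,q in(("dark",P[dark]),("light",P[~dark])):
        print(nm,len(q),q.min(0),q.max(0),q.mean(0))
    # top map
    mp=np.full((400,400,3),255,np.uint8)
    c0=P.mean(0)
    for p,col in zip(P,f["img"][m][:,::-1]):
        x=int(200+(p[0]-c0[0])*1000);y=int(200-(p[1]-c0[1])*1000)
        if 0<=x<400 and 0<=y<400: cv2.circle(mp,(x,y),1,col.tolist(),-1)
    print(c0); cv2.imwrite(f"pics/{n}_map.png",mp)
E
```

```text
scene 3068 [ 0.47710405 -0.08546849  0.10604866] [0.59018373 0.20475747 0.14437501]
dark 1138 [ 0.47710405 -0.08546849  0.10605998] [0.58957787 0.20475747 0.13929794] [0.53459188 0.05526643 0.12525007]
light 1930 [ 0.49102464 -0.07881812  0.10604866] [0.59018373 0.20068342 0.14437501] [0.53796039 0.08880996 0.13251812]
[0.53671092 0.07636781 0.12982221]
side 1774 [ 0.47373227 -0.08255515  0.10618029] [0.58538436 0.20679387 0.14288801]
dark 237 [ 0.47373227 -0.07447722  0.1155092 ] [0.56988872 0.05048027 0.13376941] [ 0.50058945 -0.01992547  0.12648703]
light 1537 [ 0.47525368 -0.08255515  0.10618029] [0.58538436 0.20679387 0.14288801] [0.52659301 0.11696819 0.12922458]
[0.52311902 0.09867969 0.12885886]
```

View pics/scene_crop.png

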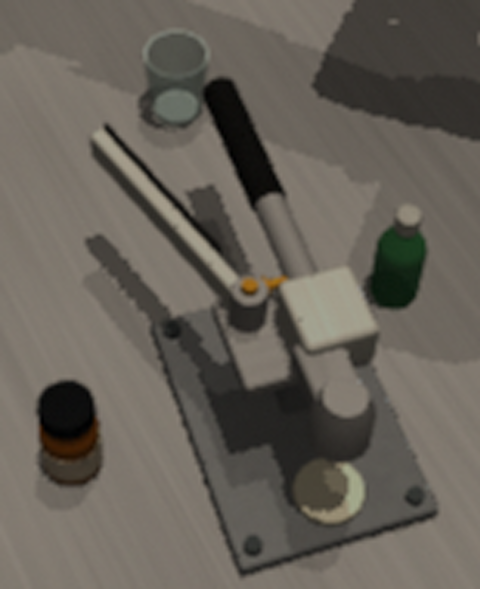

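View pics/scene_map.png

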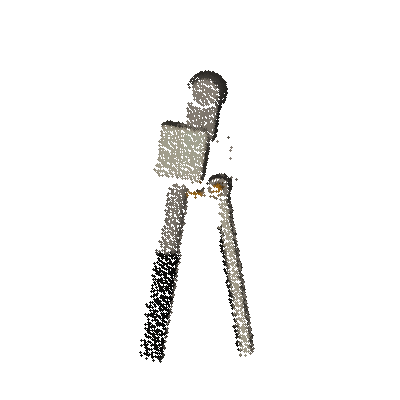

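View pics/side_crop.png

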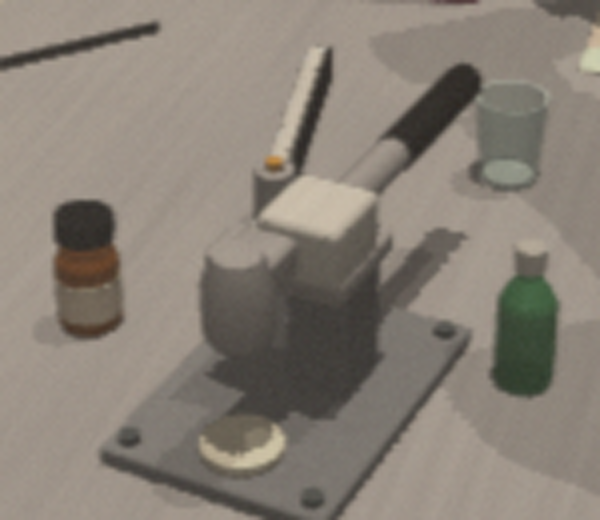

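```bash
python3 - <<'E'
import cv2
from h import *
for n in ("scene","side"):
    f=pickle.load(open(n+".pkl","rb"));W=cloud(f)
    z=W[...,2];x=W[...,0];y=W[...,1]
    hsv=cv2.cvtColor(f["img"],cv2.COLOR_RGB2HSV)
    # lever top face: near z .132
    print(n)
    for nm,m in (("levertop",(z>.127)&(z<.137)&(x>.535+0.0*x)&(x<.60)&(y<.07)&(y>-.09)&(hsv[...,2]>90)),
                 ("bar",(z>.124)&(z<.145)&(x<.535)&(x>.46)&(y<.07)&(y>-.09))):
        P=W[m]
        l=cv2.fitLine(P[:,:2].astype(np.float32),cv2.DIST_HUBER,0,.01,.01).ravel()
        d=l[:2]*np.sign(l[1]); nrm=np.array([d[1],-d[0]]); r=(P[:,:2]-l[2:])@nrm; s=(P[:,:2]-l[2:])@d
        print(nm,len(P),"dir",d,"ang",np.arctan2(d[1],d[0]),"pt",l[2:],"width pct",np.percentile(r,[2,10,50,90,98]),"ends",l[2:]+d*s.min(),l[2:]+d*s.max(),"z",np.percentile(P[:,2],[5,50,95]))
    o=(hsv[...,0]>8)&(hsv[...,0]<25)&(hsv[...,1]>170)&(hsv[...,2]>130)&(z>.1)
    print("orange",[(tuple(W[a,b].round(4)),(b,a)) for a,b in np.argwhere(o)][:30])
    roi=(x>.35)&(x<.75)&(y>-.2)&(y<.3)
    for nm,m in (("green",(hsv[...,0]>60)&(hsv[...,0]<90)&(hsv[...,1]>110)),("amber",(hsv[...,0]<16)&(hsv[...,1]>130)&(z<.08)),("anyobj",(z>.03)&(z<.1))):
        m=m&roi&(z>.015)
        k,lab,st,c=cv2.connectedComponentsWithStats(m.astype(np.uint8))
        for i in range(1,k):
            if st[i,4]>25:
                P=W[lab==i]; print(nm,st[i],P.mean(0).round(4),P.min(0).round(4),P.max(0).round(4))
    print("plate corners")
f=pickle.load(open("scene.pkl","rb"))
for u,v in ((239.5,215.5),(268.5,295),(331,275)): print(ray(f,u,v,.012))
E
```

```text
scene
levertop 303 dir [-0.15336952  0.9881689 ] ang 1.7247736 pt [ 0.57190436 -0.00205163] width pct [-0.0057415  -0.00479358  0.00015771  0.00439707  0.0052609 ] ends [ 0.58377224 -0.0785171 ] [0.5607843  0.06959556] z [0.12809985 0.13041985 0.1324834 ]
bar 563 dir [0.16175681 0.98683065] ang 1.4083257 pt [0.50373185 0.00634437] width pct [-1.13512456e-02 -8.92773738e-03  8.45036641e-05  7.21633670e-03
  9.00672045e-03] ends [ 0.48899117 -0.08358415] [0.51422862 0.07038211] z [0.12488019 0.12878555 0.13191331]
orange [((np.float64(0.5246), np.float64(0.0807), np.float64(0.1196)), (np.int64(281), np.int64(199))), ((np.float64(0.553), np.float64(0.0853), np.float64(0.1404)), (np.int64(270), np.int64(200))), ((np.float64(0.5324), np.float64(0.082), np.float64(0.1228)), (np.int64(278), np.int64(200))), ((np.float64(0.5304), np.float64(0.0825), np.float64(0.1222)), (np.int64(279), np.int64(200))), ((np.float64(0.5282), np.float64(0.0829), np.float64(0.1213)), (np.int64(280), np.int64(200))), ((np.float64(0.5559), np.float64(0.0865), np.float64(0.1406)), (np.int64(269), np.int64(201))), 
[... 2320 characters left out ...]
  14   6  45] [0.6711 0.0931 0.0498] [0.6599 0.0779 0.0432] [0.6881 0.1    0.0544]
anyobj [279 170  18  19 299] [ 0.4706 -0.1681  0.0504] [ 0.4466 -0.1995  0.0302] [ 0.4958 -0.1445  0.0668]
anyobj [173 200  17  25 360] [0.6748 0.0902 0.0584] [0.6584 0.0635 0.03  ] [0.6982 0.1031 0.0796]
anyobj [230 210  28  34 479] [0.508  0.1208 0.062 ] [0.4857 0.0825 0.0301] [0.5376 0.1513 0.0999]
anyobj [284 210  15  30 341] [0.4085 0.0704 0.0609] [0.3927 0.0527 0.03  ] [0.4274 0.0815 0.0963]
anyobj [210 230  19   9  72] [0.5353 0.2001 0.0948] [0.5214 0.1813 0.0866] [0.5568 0.2067 0.1   ]
plate corners
[0.58636567 0.01471419 0.012     ]
[0.61833483 0.20899299 0.012     ]
[0.48417437 0.22941676 0.012     ]
```

```bash
cat > go.py <<'E'
import sys,numpy as np
from scipy.spatial.transform import Rotation as R
from station import arm
s=arm.get_state();Rm=R.from_euler('xyz',s["ee_rot"])
def to(p,yaw):
    d=Rm.inv().apply(np.array(p)-s["eef_pos"])/.3
    r=(Rm.inv()*R.from_euler('xyz',[np.pi,0,yaw])).as_rotvec()/np.radians(60)
    print(p,"shift",d.round(3),"turn",r.round(3))
if __name__=="__main__":
    a=list(map(float,sys.argv[1:])); to(a[:3],a[3]); print(s["t"],s["eef_pos"].round(4),s["ee_rot"].round(4),s["force"].round(2),s["width"])
E
python3 go.py .646 -.05 .227 -1.735; python3 go.py .46 -.33 .227 -1.735
```

```text
[0.646, -0.05, 0.227] shift [-1.875  1.178 -0.003] turn [ 0.001  0.001 -0.921]
0.1 [ 0.2884 -0.6099  0.2257] [ 3.1402e+00 -1.0000e-04 -2.7000e+00] [-0.48  0.67  0.01] 0.08801831754215574
[0.46, -0.33, 0.227] shift [-0.916  0.599 -0.003] turn [ 0.001  0.001 -0.921]
0.1 [ 0.2884 -0.6099  0.2257] [ 3.1402e+00 -1.0000e-04 -2.7000e+00] [-0.48  0.67  0.01] 0.08801831754215574
```

```bash
python3 -m inch '1 -0.92 0.6 0 0 0 -0.921; 1 -0.92 0.6 0 0 0 -0.921; 1 -0.92 0.6 0 0 0 -0.921; 1 -0.92 0.6 0 0 0 -0.921; 1 -0.92 0.6 0 0 0 -0.921; 1 -0.92 0.6 0 0 0 -0.921; 1 -0.92 0.6 0 0 0 -0.921; 1 -0.92 0.6 0 0 0 -0.921; 1 -0.92 0.6 0 0 0 -0.921; 1 -0.92 0.6 0 0 0 -0.921' 60; python3 go.py .66 -.052 .227 -1.735
```

```text
t: 1.1
eef_pos: [0.4607, -0.3298, 0.2263]
ee_rot: [3.141, 0.0, -1.736]
force: [0.1, 0.3, 0.4]
width: 0.0134
[0.66, -0.052, 0.227] shift [-1.023 -0.503 -0.002] turn [ 0.001  0.    -0.001]
1.1 [ 0.4607 -0.3298  0.2263] [ 3.1410e+00  1.0000e-04 -1.7364e+00] [0.06 0.32 0.43] 0.013371576924375657
```

```bash
python3 -m inch '1 -1 -0.5 0 0 0 0; 1 -1 -0.5 0 0 0 0; 1 -1 -0.5 0 0 0 0; 1 -1 -0.5 0 0 0 0; 1 -1 -0.5 0 0 0 0; 1 -1 -0.5 0 0 0 0; 1 -1 -0.5 0 0 0 0; 1 -1 -0.5 0 0 0 0; 1 -1 -0.5 0 0 0 0'; python3 go.py .66 -.052 .105 -1.735; python3 - <<'E'
from station import arm
import cv2
for n in("wrist","scene"):
    f=arm.grab_frame(n);cv2.imwrite(f"pics/{n}1.png",f["img"][:,:,::-1])
E
```

```text
t: 2.0
eef_pos: [0.6582, -0.0586, 0.2256]
ee_rot: [3.14, -0.001, -1.736]
force: [-0.3, -0.4, 0.1]
width: 0.0002
[0.66, -0.052, 0.105] shift [-0.023 -0.003  0.402] turn [ 0.001 -0.001 -0.001]
2.0 [ 0.6582 -0.0586  0.2256] [ 3.1401e+00 -6.0000e-04 -1.7360e+00] [-0.27 -0.41  0.07] 0.00015752148904549918
```

View pics/wrist1.png

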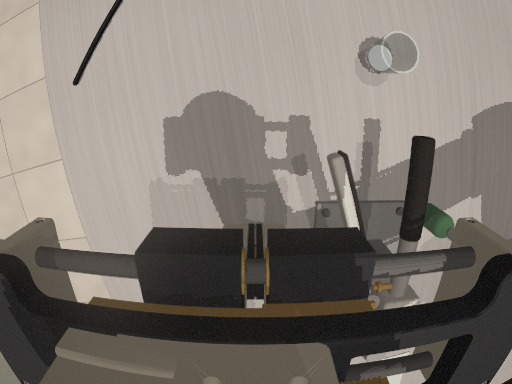

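View pics/scene1.png

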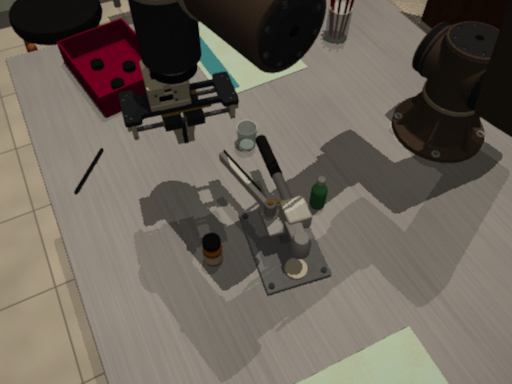

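```bash
python3 - <<'E'
from station import arm
import cv2
im=cv2.imread("pics/scene1.png")[40:170,100:270]
cv2.imwrite("pics/c1.png",cv2.resize(im,None,fx=4.4,fy=4.4,interpolation=cv2.INTER_CUBIC))
f=arm.grab_frame("side");im=f["img"][:,:,::-1];cv2.imwrite("pics/side1.png",im)
E
```

```text
(no output)
```

View pics/c1.png

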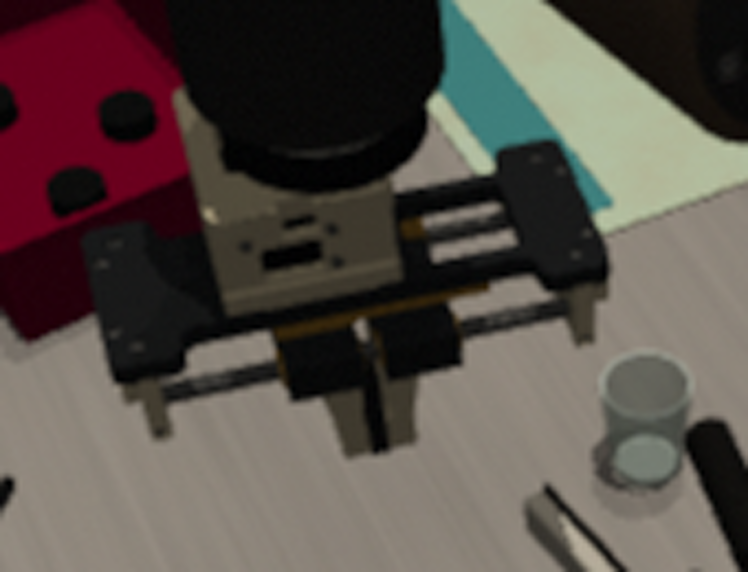

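View pics/side1.png

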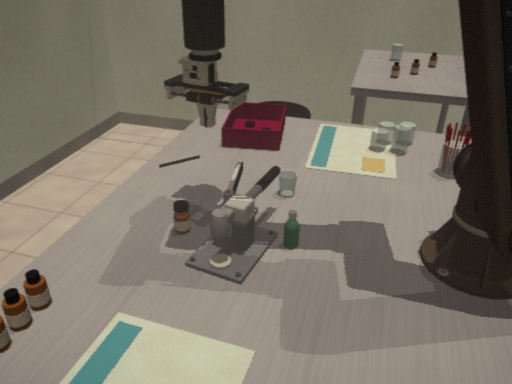

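The closed fingers hang straight down with a slight taper, and the body sits well above them. I'll descend beside the lever and look again.

```bash
python3 -m inch '1 -0.04 0 0.1 0 0 0; 1 -0.04 0 0.2 0 0 0; 1 -0.04 0 0.3 0 0 0; 1 -0.04 0 0.4 0 0 0; 1 -0.04 0 0.4 0 0 0; 1 -0.04 0 0.4 0 0 0'; python3 go.py .62 -.047 .105 -1.735; python3 - <<'E'
from station import arm
import cv2,pickle
from h import *
from scipy.spatial.transform import Rotation as R
s=arm.get_state();f=arm.grab_frame("scene");pickle.dump(f,open("s2.pkl","wb"))
W=cloud(f);Rm=R.from_euler('xyz',s["ee_rot"]).as_matrix();T=(W-s["eef_pos"])@Rm
for a in range(-80,4,6):
    m=(T[...,2]>a/1000)&(T[...,2]<(a+6)/1000)&(abs(T[...,0])<.03)&(abs(T[...,1])<.045)
    if m.sum()>3: print(a,m.sum(),"y",T[m][:,1].min().round(4),T[m][:,1].max().round(4),"x",T[m][:,0].min().round(4),T[m][:,0].max().round(4))
im=f["img"][60:240,130:350,::-1];cv2.imwrite("pics/c2.png",cv2.resize(im,None,fx=3.3,fy=3.3,interpolation=cv2.INTER_CUBIC))
E
```

```text
t: 2.75
eef_pos: [0.6601, -0.0474, 0.1073]
ee_rot: [3.142, -0.001, -1.736]
force: [0.5, -0.4, 0.8]
width: 0.0005
[0.62, -0.047, 0.105] shift [0.021 0.132 0.008] turn [ 0.    -0.001 -0.001]
2.75 [ 0.6601 -0.0474  0.1073] [ 3.1415e+00 -6.0000e-04 -1.7363e+00] [ 0.53 -0.35  0.81] 0.000514166562065776
-80 15 y -0.0449 0.045 x -0.0298 0.0263
-50 8 y -0.0032 0.0025 x -0.0107 0.0101
-44 8 y -0.0035 0.0023 x -0.0112 0.0103
-38 16 y -0.0208 0.0138 x -0.012 -0.0082
-32 29 y -0.0213 0.0137 x -0.0122 -0.0078
-26 28 y -0.0202 0.0131 x -0.012 -0.006
-20 39 y -0.0188 0.013 x -0.0123 -0.0029
-14 27 y -0.0191 0.0118 x -0.0128 -0.0086
-8 26 y -0.0193 0.0116 x -0.0126 -0.0068
-2 4 y -0.0183 -0.0013 x -0.0098 -0.0075
```

View pics/c2.png

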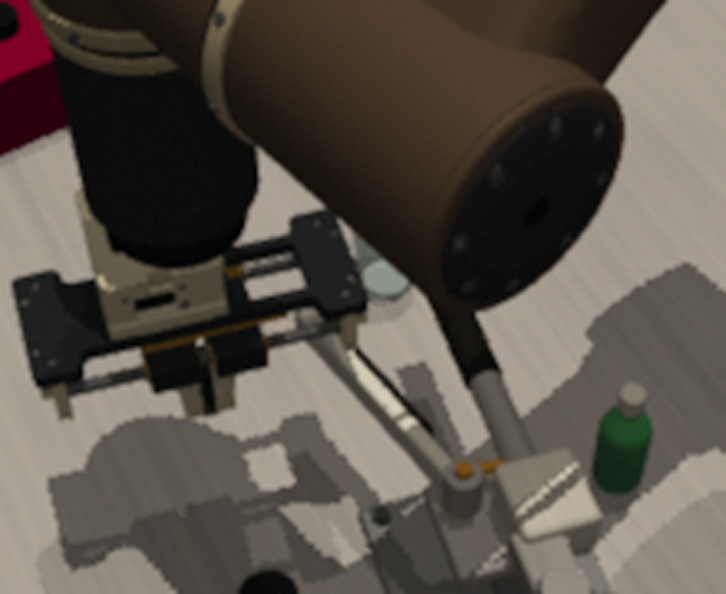

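```bash
python3 -m inch '1 0 0.06 0.008 0 0 0; 1 0 0.12 0.008 0 0 0; 1 0 0.15 0.008 0 0 0; 1 0 0.15 0.008 0 0 0;1 0 0.15 0.008 0 0 0'; python3 go.py .599 -.0415 .105 -1.735;python3 go.py .5574 -.0438 .105 -1.735
```

```text
t: 3.3
eef_pos: [0.617, -0.0388, 0.1056]
ee_rot: [-3.139, 0.001, -1.735]
force: [1.2, 0.5, 0.3]
width: 0.0003
[0.599, -0.0415, 0.105] shift [0.019 0.058 0.002] turn [-0.002  0.001  0.   ]
3.3 [ 0.617  -0.0388  0.1056] [-3.1391e+00  7.0000e-04 -1.7349e+00] [1.25 0.52 0.33] 0.0003466482907684985
[0.5574, -0.0438, 0.105] shift [0.049 0.193 0.002] turn [-0.002  0.001  0.   ]
3.3 [ 0.617  -0.0388  0.1056] [-3.1391e+00  7.0000e-04 -1.7349e+00] [1.25 0.52 0.33] 0.0003466482907684985
```

```bash
python3 -m inch '1 0.02 0.03 0 0 0 0; 1 0.02 0.06 0 0 0 0; 1 0.02 0.06 0 0 0 0;1 0.02 0.06 0 0 0 0'; python3 -m inch '1 0.01 0.02 0 0 0 0; 1 0.01 0.04 0 0 0 0; 1 0.01 0.04 0 0 0 0'; python3 -m inch '1 0.01 0.02 0 0 0 0; 1 0.01 0.04 0 0 0 0; 1 0.01 0.04 0 0 0 0';python3 go.py .5574 -.0438 .105 -1.735
```

```text
t: 3.7
eef_pos: [0.5974, -0.0418, 0.1044]
ee_rot: [-3.141, 0.0, -1.735]
force: [2.5, -0.7, -0.5]
width: 0.0005
t: 4.0
eef_pos: [0.5843, -0.0429, 0.1044]
ee_rot: [-3.141, -0.0, -1.735]
force: [3.9, -2.3, -0.3]
width: 0.0004
t: 4.3
eef_pos: [0.572, -0.044, 0.1044]
ee_rot: [-3.141, -0.0, -1.735]
force: [4.5, -1.6, 0.4]
width: 0.0002
[0.5574, -0.0438, 0.105] shift [ 0.007  0.048 -0.002] turn [-0. -0. -0.]
4.3 [ 0.572  -0.044   0.1044] [-3.1412e+00 -2.0000e-04 -1.7351e+00] [ 4.52 -1.62  0.42] 0.00022783279828255095
```

```bash
python3 -m inch '1 0.005 0.015 0 0 0 0; 1 0.005 0.03 0 0 0 0; 1 0.005 0.03 0 0 0 0'; python3 -m inch '1 0 0.007 0 0 0 0; 1 0 0.007 0 0 0 0; 1 0 0.007 0 0 0 0'
```

```text
t: 4.6
eef_pos: [0.5632, -0.0438, 0.1044]
ee_rot: [-3.141, -0.0, -1.735]
force: [5.3, -2.0, -0.7]
width: 0.0003
t: 4.9
eef_pos: [0.5616, -0.0437, 0.1043]
ee_rot: [-3.141, -0.0, -1.735]
force: [5.1, -2.1, 0.7]
width: 0.0004
```

```bash
python3 -m inch '1 0 0.007 0 0 0 0; 1 0 0.007 0 0 0 0; 1 0 0.007 0 0 0 0'; python3 -m inch '1 0 0.005 0 0 0 0; 1 0 0.005 0 0 0 0; 1 0 0.005 0 0 0 0'
```

```text
t: 5.2
eef_pos: [0.5596, -0.0434, 0.1043]
ee_rot: [-3.141, -0.0, -1.735]
force: [4.4, -2.3, 0.2]
width: 0.0005
t: 5.5
eef_pos: [0.5581, -0.0433, 0.1043]
ee_rot: [-3.141, -0.001, -1.735]
force: [4.9, -3.2, 0.1]
width: 0.0002
```

```bash
python3 -m inch '1 0 0.004 0 0 0 0; 1 0 0.004 0 0 0 0; 1 0 0.004 0 0 0 0'; python3 -m inch '1 0 0.004 0 0 0 0; 1 0 0.004 0 0 0 0; 1 0 0.004 0 0 0 0'
```

```text
t: 5.8
eef_pos: [0.5569, -0.0432, 0.1043]
ee_rot: [-3.141, -0.001, -1.735]
force: [5.3, -4.7, -1.1]
width: 0.0002
t: 6.1
eef_pos: [0.5564, -0.043, 0.1044]
ee_rot: [-3.14, -0.001, -1.735]
force: [7.8, -5.3, -1.2]
width: 0.0002
```

```bash
python3 -m inch '1 0 0.003 0 0 0 0; 1 0 0.003 0 0 0 0; 1 0 0.003 0 0 0 0'; python3 -m inch '1 0.002 0.002 0 0 0 0; 1 0.002 0.002 0 0 0 0; 1 0.002 0.002 0 0 0 0'
```

```text
t: 6.4
eef_pos: [0.5562, -0.0429, 0.1045]
ee_rot: [-3.139, -0.0, -1.735]
force: [9.5, -5.7, -3.4]
width: 0.0004
t: 6.7
eef_pos: [0.5562, -0.0429, 0.1046]
ee_rot: [-3.138, 0.0, -1.735]
force: [11.3, -4.7, -5.0]
width: 0.0006
```

```bash
python3 -m inch '1 0.002 0.002 0 0 0 0; 1 0.002 0.002 0 0 0 0; 1 0.002 0.002 0 0 0 0'; python3 - <<'E'
from station import arm
import cv2,pickle
from h import *
for n,(a,b,c,d) in dict(scene=(150,80,350,230),side=(160,60,310,260),wrist=(0,0,512,384)).items():
    f=arm.grab_frame(n);pickle.dump(f,open(n+"3.pkl","wb"))
    im=f["img"][b:d,a:c,::-1];k=min(800/(c-a),600/(d-b));cv2.imwrite(f"pics/{n}3.png",cv2.resize(im,None,fx=k,fy=k,interpolation=cv2.INTER_CUBIC))
print(arm.get_state()["force"])
E
```

```text
t: 7.0
eef_pos: [0.556, -0.043, 0.1047]
ee_rot: [-3.137, 0.001, -1.735]
force: [12.4, -2.2, -5.7]
width: 0.0006
[12.49743938 -2.55673214 -5.13740819]
```

View pics/scene3.png

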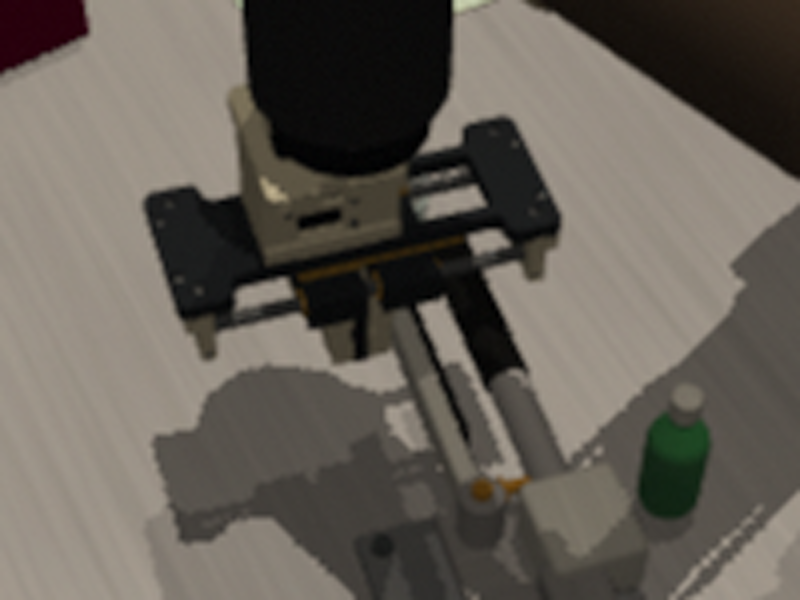

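View pics/side3.png

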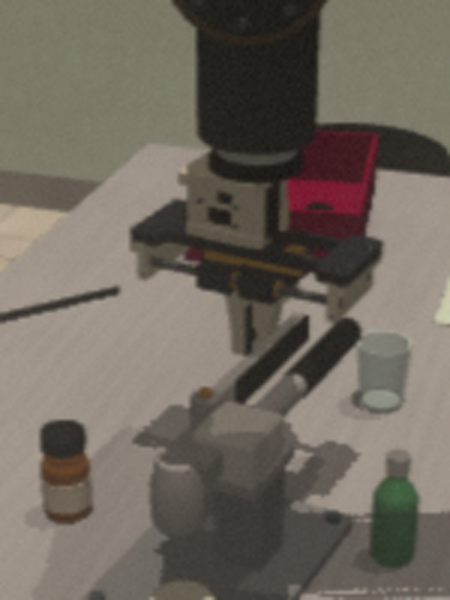

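View pics/wrist3.png

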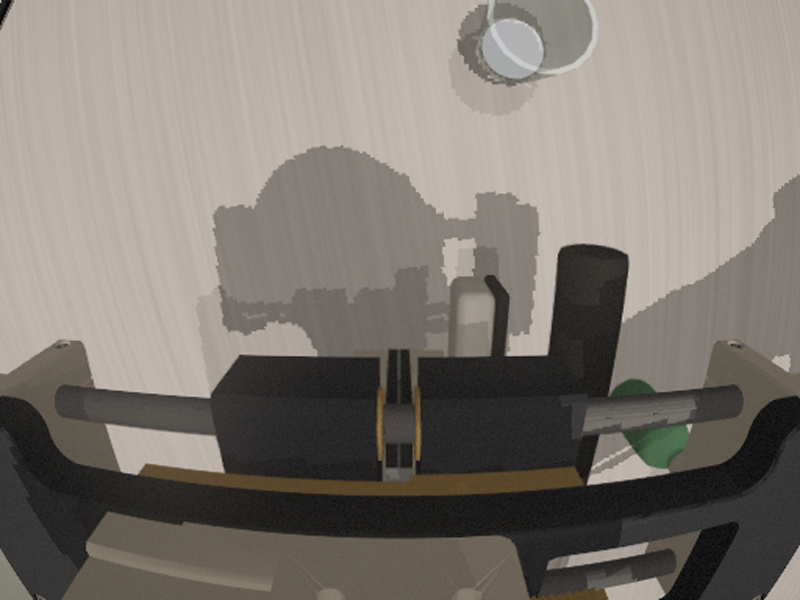

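The lever is parallel to the bar at its stop, and the finger's back is on the bare outer face. The force rose from about 6 N to 12.5 N with almost no further movement. The bystanders haven't moved. Now I'll back off along the same path.

```bash
python3 -m inch '1 0 0 0 0 0 0; 1 0 0 0 0 0 0; 1 -0.005 -0.03 0 0 0 0; 1 -0.01 -0.06 0 0 0 0; 1 -0.02 -0.09 0 0 0 0; 1 -0.03 -0.13 0 0 0 0; 1 -0.04 -0.17 0 0 0 0; 1 -0.049 -0.204 0 0 0 0; 1 -0.049 -0.204 0 0 0 0;1 -0.049 -0.204 0 0 0 0;1 -0.049 -0.204 0 0 0 0;1 -0.049 -0.204 0 0 0 0';  python3 -m inch '1 0 0 0 0 0 0; 1 0 0 0 0 0 0;1 0 0 0 0 0 0; 1 0 0 0 0 0 0;1 0 0 0 0 0 0; 1 0 0 0 0 0 0;1 0 0 0 0 0 0; 1 0 0 0 0 0 0;1 0 0 0 0 0 0; 1 0 0 0 0 0 0'; python3 - <<'E'
from station import arm
import cv2,pickle
from h import *
for n,(a,b,c,d) in dict(side=(160,60,310,260),wrist=(0,0,512,384)).items():
    f=arm.grab_frame(n)
    im=f["img"][b:d,a:c,::-1];k=min(800/(c-a),600/(d-b));cv2.imwrite(f"pics/{n}4.png",cv2.resize(im,None,fx=k,fy=k,interpolation=cv2.INTER_CUBIC))
    if n=="side":
        W=cloud(f);m=(W[...,2]>.127)&(W[...,2]<.137)&(W[...,0]>.53)&(W[...,0]<.6)&(W[...,1]<.07)&(W[...,1]>-.09)&(f["img"].max(2)>80)
        P=W[m][:,:2].astype(np.float32);l=cv2.fitLine(P,cv2.DIST_HUBER,0,.01,.01).ravel();print(len(P),l,np.arctan(l[0]/l[1]))
E
```

```text
t: 8.35
eef_pos: [0.6153, -0.0389, 0.1042]
ee_rot: [3.141, -0.0, -1.735]
force: [0.1, 0.1, -0.3]
width: 0.0004
t: 9.35
eef_pos: [0.6158, -0.0389, 0.1041]
ee_rot: [3.142, -0.0, -1.735]
force: [0.1, -0.3, -0.0]
width: 0.0005
157 [ 0.17279361 -0.98495805  0.570698   -0.01145871] -0.17366526
```

View pics/side4.png

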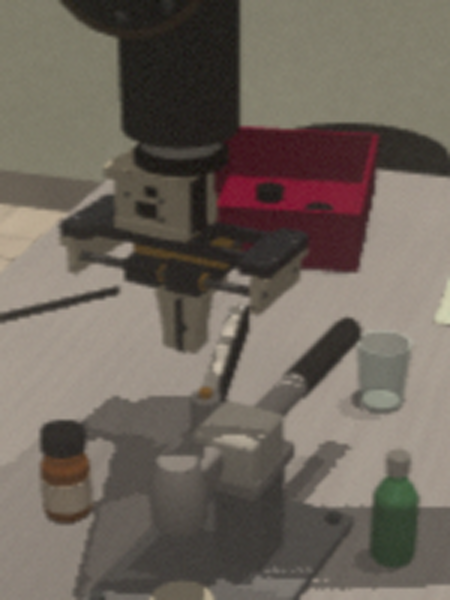

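View pics/wrist4.png

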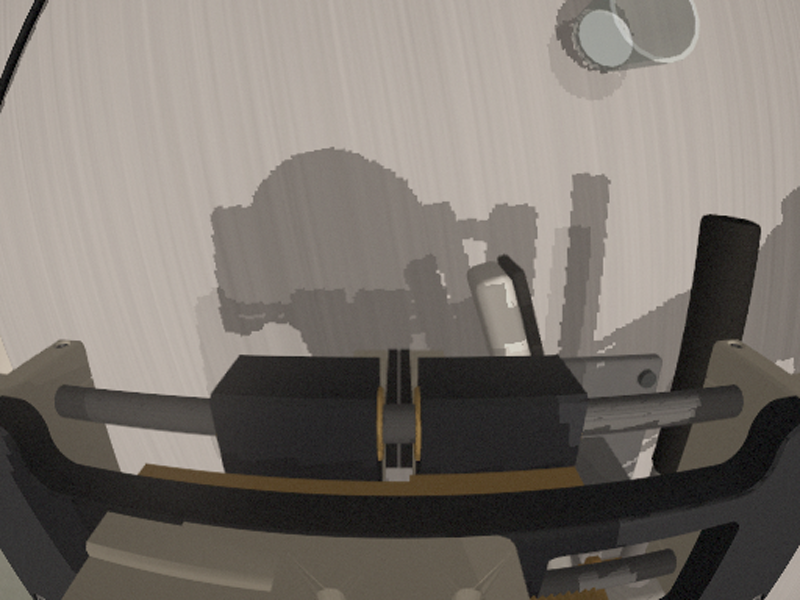

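The lever is back out to its starting line (angle about -0.17 from y, as at the start) and the fingers are clear of it. Now the second press.

```bash
python3 -m inch '1 0.01 0.03 0 0 0 0; 1 0.02 0.06 0 0 0 0; 1 0.025 0.08 0 0 0 0; 1 0.03 0.1 0 0 0 0; 1 0.035 0.12 0 0 0 0; 1 0.04 0.14 0 0 0 0; 1 0.045 0.16 0 0 0 0; 1 0.045 0.175 0 0 0 0; 1 0.046 0.185 0 0 0 0; 1 0.047 0.19 0 0 0 0; 1 0.048 0.19 0 0 0 0; 1 0.049 0.19 0 0 0 0'; python3 -m inch '1 0 0.005 0 0 0 0; 1 0 0.01 0 0 0 0; 1 0 0.01 0 0 0 0; 1 0 0.01 0 0 0 0'
```

```text
t: 10.65
eef_pos: [0.558, -0.0434, 0.1045]
ee_rot: [-3.14, 0.001, -1.735]
force: [5.1, 2.4, -0.4]
width: 0.0001
t: 11.05
eef_pos: [0.5562, -0.0431, 0.1046]
ee_rot: [-3.138, 0.001, -1.735]
force: [10.2, -0.5, -3.8]
width: 0.0003
```

```bash
python3 -m inch '1 0 0.004 0 0 0 0; 1 0 0.004 0 0 0 0; 1 0 0.004 0 0 0 0; 1 0 0.004 0 0 0 0'; python3 -m inch '1 0 0 0 0 0 0; 1 0 0 0 0 0 0; 1 0 0 0 0 0 0; 1 0 0 0 0 0 0; 1 0 0 0 0 0 0'
```

```text
t: 11.45
eef_pos: [0.556, -0.043, 0.1048]
ee_rot: [-3.136, 0.001, -1.735]
force: [12.6, -2.6, -5.8]
width: 0.0004
t: 11.95
eef_pos: [0.556, -0.0431, 0.1048]
ee_rot: [-3.136, 0.001, -1.735]
force: [12.7, -1.7, -6.3]
width: 0.0007
```

```bash
python3 - <<'E'
from station import arm
import cv2
f=arm.grab_frame("side");im=f["img"][60:260,160:310,::-1];cv2.imwrite("pics/side5.png",cv2.resize(im,None,fx=3,fy=3))
E
```

```text
(no output)
```

View pics/side5.png

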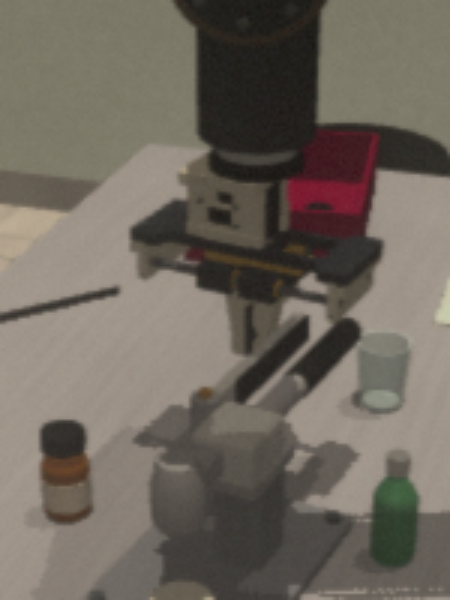

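The lever is parallel to the bar with the gap still there, and the bottles and beaker haven't moved.

```bash
python3 -c "
from station import arm
print(arm.get_state()['force']); arm.job_done()"
```

```text
[13.04684196 -2.57770397 -5.95796515]
the job is handed in; nothing more can be done
```

I pressed the lever to its stop twice with the back of one closed finger, letting it come fully out in between. I handed the job in at about 12 s, still holding it on the stop.

- **First press:** the lever reached the stop with the finger pushing at about 12.5 N. The tool stopped moving while the force kept rising, and the pictures show the lever parallel to the bar with a gap left.
- **Release:** I backed off about 60 mm and waited over a second. The force fell to 0, and the picture shows the lever back at its starting angle, clear of the fingers.
- **Second press:** the tool stopped within 0.1 mm of the same place and held steady at about 13 N until hand-in.
- **Bystanders:** the amber bottle, beaker and flask stand where they were in the last picture.

**Off-axis force:** at the stop there was also a force of about 6 N downward on the tool and 2 to 5 N sideways. I put this down to the finger's slight taper and friction on the blade, and did not correct it. Because of the taper, the finger may be bearing on the upper part of the outer face rather than evenly over its height.

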